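Find the radius leaf that fits the candle mould and run it down the cavity

ROBOT

A 6-joint arm with a two-finger parallel gripper is mounted at the origin on a cart in front of the work surface, level with it; the furniture and walls round the work are solid. World frame = base frame: x ahead of the robot, y to its left, z up, the work surface at z = 0. Lengths are in m, angles in rad, forces in N, time in s.
With the tool pointing down it reaches from about 0.275 to 0.975 m from the base axis. Payload 8.4 kg.
Tool frame: the origin (TCP) lies midway between the tips of the shut fingers; the grasp point (between the pads) lies 19 mm behind it (arm.grasp_offset is the distance from the TCP to the grasp point, in m); z points along the fingers, y is the direction in which the jaws open and shut (so a half turn about z gives the same grasp; the last joint's range is limited). The gripper opens to 92 mm and grips with 3 to 60 N. Pads are 20 mm wide; open, the fingers measure 128 mm over their backs; the gripper's body (75 mm by 189 mm) begins 69 mm behind the grasp point.
Start: joints at [-1.312, 0.353, 1.633, -0, 1.155, -0.002], TCP at [0.161, -0.604, 0.215] pointing down, gripper open.
Joint ranges: [-2.63, 2.63], [-0.92, 2.1], [0.06, 2.66], [-1.3, 4.44], [0, 2.69], [-3.02, 3.02]. Speed limits (rad/s): [2.22, 2.22, 2.79, 3.14, 3.14, 3.14].

INTERFACE

Orientations are given as a unit quaternion [x, y, z, w].
In Python, from plant import arm gives the robot as it stands. The module is installed in compiled form; this text tells all that it offers.
- The arm moves only by the tool drive_tool, never from a script. Its argument "commands" is a list that holds one entry, the list of rows, each a list of 5 numbers: the finger opening in m, from 0 to 0.0919, then the shift along the tool's x, y, z in m, then the turn about the tool's z in degrees. A call has 1 to 5 rows; each row is the pose to reach, as a shift and turn from the pose commanded when the call began, along the tool's axes at that moment; what a row does not reach only later rows make up. A row lasts 1/8 s, in which the tool goes at most 62.5 mm and 10.7 degrees, less where a joint would pass 70% of its speed; a pose out of reach is approached as far as the arm can. A call with a gripper value outside its range is refused whole. The fingers move at their own pace and stop on an object; "force" is the grip in N (left out, the last holds). Time passes only in rows, so rows that repeat a pose let the fingers close. It gives the time, the measured TCP pose, the force and the opening at its end, in the units of the state.
- arm.get_obs(): the state, without advancing time (a new reading comes with each control period).
- arm.snapshot(name): name is "side" or "top"; returns a dict with "frame" (480x640x3 uint8, blue, green, red), "K" (3x3 intrinsics, pixels), "R" (3x3) and "t" (3): a world point X has camera coordinates R X + t. Camera axes: x right, y down, z forward; pixel columns grow to the right and rows downward; lengths in m; the calibration is good to about 2 mm. A picture is of the moment at which its call begins. There is no depth.
- arm.sign_off(): hands the job in, once; it reports no verdict.
The state is a dict: "t": time; "qpos": joint angles; "joint_velocities": joint speeds; "joint_torque": joint torques, N m; "tcp_pos": TCP position; "ee_rot": TCP orientation; "wrist_force": force on the tool from outside, world axes, zero at the start; "wrist_torque": the same for the moment, N m; "grip_width": opening from 0.0 (shut) to 1.0 (fully open).
Only numpy, scipy, OpenCV 4.12 (cv2) and the standard library are available. Lean on these libraries where they do the work, as an engineer would, in place of code of your own. Each camera call takes 0.05 s, during which the arm holds its last target.

TASK

Find out which of the three steel radius leaves fits the half-round cavity of the mould half in the cradle: press them gently into its open (near) end, upright, to feel which one seats on the cavity's round without standing high or rocking, and hang any that does not fit back in its own pocket of the rack. Draw the one that fits down the cavity from the near end to the closed end, pressed down lightly all the way, and leave it standing there, seated against the end wall. The polished aluminium scratches easily, so never push hard, and leave the other things where they are.

Things in the scene. Friction and masses are not known exactly. Their poses are not given: they have to be found in the camera images.
- leaf_small: small radius leaf: T-shaped plain steel gauge plate 12 mm thick, about 60 g. Nose (bottom) a half disc of radius 12.4 mm; above it a cross bar 52 mm wide from 5 to 13 mm above the arc's centre, then an upright handle 20 mm wide up to 55 mm above it. Origin: centre of the arc; x through the thickness, y along the cross bar, z up
- leaf_small_handle (a point): middle of the small leaf's handle, 34 mm straight above the arc's centre: take it here, across its 20 mm (along y) or its 12 mm (along x); axes as the leaf's
- leaf_small_nose (a point): centre of the arc of the small leaf's nose, whose lowest point is 12.4 mm below it; axes as the leaf's
- leaf_medium: medium radius leaf: T-shaped plain steel gauge plate 12 mm thick, about 60 g. Nose (bottom) a half disc of radius 14.4 mm; above it a cross bar 52 mm wide from 5 to 13 mm above the arc's centre, then an upright handle 20 mm wide up to 55 mm above it. Origin: centre of the arc; x through the thickness, y along the cross bar, z up
- leaf_medium_handle (a point): middle of the medium leaf's handle, 34 mm straight above the arc's centre: take it here, across its 20 mm (along y) or its 12 mm (along x); axes as the leaf's
- leaf_medium_nose (a point): centre of the arc of the medium leaf's nose, whose lowest point is 14.4 mm below it; axes as the leaf's
- leaf_large: large radius leaf: T-shaped plain steel gauge plate 12 mm thick, about 60 g. Nose (bottom) a half disc of radius 16.4 mm; above it a cross bar 52 mm wide from 5 to 13 mm above the arc's centre, then an upright handle 20 mm wide up to 55 mm above it. Origin: centre of the arc; x through the thickness, y along the cross bar, z up
- leaf_large_handle (a point): middle of the large leaf's handle, 34 mm straight above the arc's centre: take it here, across its 20 mm (along y) or its 12 mm (along x); axes as the leaf's
- leaf_large_nose (a point): centre of the arc of the large leaf's nose, whose lowest point is 16.4 mm below it; axes as the leaf's
- rack: fixed beech block on the table, 164 x 62 x 40 mm (x, y, z), origin under its centre. Pockets 15 x 37 mm, 26 mm deep, at x = -50, 0, 50 mm; in each a leaf hangs by its cross bar on the block's top, arc's centre 35 mm above the rack's origin, axes along the rack's. Which leaf hangs in which pocket varies
- cradle: fixed wooden bed on the table, about 190 x 102 mm, 12 mm thick, with low cleats; origin under its centre. In it lies, with 0.8 mm of play to every side, an unmarked aluminium candle mould half 150 x 66 x 30 mm, 0.7 kg, its half-round cavity upward along the cradle's x. Cavity radius 13, 15 or 17 mm: which half lies here varies. Each leaf is 0.6 mm under one of these radii
- cavity (a point): middle of the mould's length on the cavity's axis, level with the mould's upper face (42 mm above the cradle's origin); x along the cavity to its closed end, z up. The true axis may lie 0.8 mm beside it. The cavity is open at x = -75 mm; its rims have a 2 x 3 mm chamfer. Seated, the right leaf's arc centre is 0.6 mm below the axis, with about 0.6 mm of side play
- cavity_end (a point): same axis, at the inner face of the end wall that closes the cavity, 61 mm past cavity; two 4 mm dowels stand on that wall 24 mm to each side. A leaf too small for the cavity sinks 2.6 mm or more below the axis and wags 2.6 mm or more to each side; one too large stays 3 mm or more above it, on the rims
- spare_board: fixed plywood board 170 x 165 x 12 mm farther back with the two other mould halves, alike outside; not needed
- scent_bottle: brown dropper bottle, 36 mm across, 105 mm high; origin at its underside; stays where it is
- seal_stamp: wooden-handled stamp, 28 mm across, 82 mm high; origin at its underside; stays where it is
- wick_spool: spool of wick, 52 mm across, 36 mm high; origin at its underside; stays where it is
- thermometer: dial thermometer lying flat, 44 x 172 x 11 mm; origin at its underside; stays where it is
- cloud_candle: pale cloud-shaped candle, 88 x 93 x 55 mm; origin at its underside; stays where it is
- seal_press: fixed lever press at the right of the table, about 0.3 m high with its lever, base 0.2 m deep; origin under its base; only to be kept clear of
Things that resemble listed ones, but are neither listed nor needed, are in the scene too. Leave any purple or red look-alike of the leaf_small alone.

How it is judged:
On the way, in this order (a step that is already met when the one before it is completed fails the run):
1. the fitting leaf seated upright (arc centre +1.1 to -1.4 mm from the axis's height), over 35 mm before the cavity's middle, pressed: over 8.4 N on the cradle, 6.9 N being the mould's weight (contact force between cradle and anything else above 8.4 N and ((x of leaf_small_nose in the frame of cavity between -0.072 and -0.035 m and y of leaf_small_nose in the frame of cavity between -0.0018 and 0.0018 m and z of leaf_small_nose in the frame of cavity between -0.0014 and 0.0011 m and angle between leaf_small_nose's own z axis and vertical below 0.12 rad) or (x of leaf_medium_nose in the frame of cavity between -0.072 and -0.035 m and y of leaf_medium_nose in the frame of cavity between -0.0018 and 0.0018 m and z of leaf_medium_nose in the frame of cavity between -0.0014 and 0.0011 m and angle between leaf_medium_nose's own z axis and vertical below 0.12 rad) or (x of leaf_large_nose in the frame of cavity between -0.072 and -0.035 m and y of leaf_large_nose in the frame of cavity between -0.0018 and 0.0018 m and z of leaf_large_nose in the frame of cavity between -0.0014 and 0.0011 m and angle between leaf_large_nose's own z axis and vertical below 0.12 rad))), for 0.2 s.
2. pressed and seated likewise 14 to 28 mm before the middle (contact force between cradle and anything else above 8.4 N and ((x of leaf_small_nose in the frame of cavity between -0.028 and -0.014 m and y of leaf_small_nose in the frame of cavity between -0.0018 and 0.0018 m and z of leaf_small_nose in the frame of cavity between -0.0014 and 0.0011 m and angle between leaf_small_nose's own z axis and vertical below 0.12 rad) or (x of leaf_medium_nose in the frame of cavity between -0.028 and -0.014 m and y of leaf_medium_nose in the frame of cavity between -0.0018 and 0.0018 m and z of leaf_medium_nose in the frame of cavity between -0.0014 and 0.0011 m and angle between leaf_medium_nose's own z axis and vertical below 0.12 rad) or (x of leaf_large_nose in the frame of cavity between -0.028 and -0.014 m and y of leaf_large_nose in the frame of cavity between -0.0018 and 0.0018 m and z of leaf_large_nose in the frame of cavity between -0.0014 and 0.0011 m and angle between leaf_large_nose's own z axis and vertical below 0.12 rad))), for 0.05 s.
3. pressed and seated likewise within 8 mm of the middle (contact force between cradle and anything else above 8.4 N and ((x of leaf_small_nose in the frame of cavity between -0.008 and 0.008 m and y of leaf_small_nose in the frame of cavity between -0.0018 and 0.0018 m and z of leaf_small_nose in the frame of cavity between -0.0014 and 0.0011 m and angle between leaf_small_nose's own z axis and vertical below 0.12 rad) or (x of leaf_medium_nose in the frame of cavity between -0.008 and 0.008 m and y of leaf_medium_nose in the frame of cavity between -0.0018 and 0.0018 m and z of leaf_medium_nose in the frame of cavity between -0.0014 and 0.0011 m and angle between leaf_medium_nose's own z axis and vertical below 0.12 rad) or (x of leaf_large_nose in the frame of cavity between -0.008 and 0.008 m and y of leaf_large_nose in the frame of cavity between -0.0018 and 0.0018 m and z of leaf_large_nose in the frame of cavity between -0.0014 and 0.0011 m and angle between leaf_large_nose's own z axis and vertical below 0.12 rad))), for 0.05 s.
4. pressed and seated likewise 14 to 30 mm past the middle (contact force between cradle and anything else above 8.4 N and ((x of leaf_small_nose in the frame of cavity between 0.014 and 0.03 m and y of leaf_small_nose in the frame of cavity between -0.0018 and 0.0018 m and z of leaf_small_nose in the frame of cavity between -0.0014 and 0.0011 m and angle between leaf_small_nose's own z axis and vertical below 0.12 rad) or (x of leaf_medium_nose in the frame of cavity between 0.014 and 0.03 m and y of leaf_medium_nose in the frame of cavity between -0.0018 and 0.0018 m and z of leaf_medium_nose in the frame of cavity between -0.0014 and 0.0011 m and angle between leaf_medium_nose's own z axis and vertical below 0.12 rad) or (x of leaf_large_nose in the frame of cavity between 0.014 and 0.03 m and y of leaf_large_nose in the frame of cavity between -0.0018 and 0.0018 m and z of leaf_large_nose in the frame of cavity between -0.0014 and 0.0011 m and angle between leaf_large_nose's own z axis and vertical below 0.12 rad))), for 0.05 s.
5. pressed and seated likewise at the closed end (arc centre 48 to 60 mm past the middle; 55 mm is touching) (contact force between cradle and anything else above 8.4 N and ((x of leaf_small_nose in the frame of cavity between 0.048 and 0.06 m and y of leaf_small_nose in the frame of cavity between -0.0018 and 0.0018 m and z of leaf_small_nose in the frame of cavity between -0.0014 and 0.0011 m and angle between leaf_small_nose's own z axis and vertical below 0.12 rad) or (x of leaf_medium_nose in the frame of cavity between 0.048 and 0.06 m and y of leaf_medium_nose in the frame of cavity between -0.0018 and 0.0018 m and z of leaf_medium_nose in the frame of cavity between -0.0014 and 0.0011 m and angle between leaf_medium_nose's own z axis and vertical below 0.12 rad) or (x of leaf_large_nose in the frame of cavity between 0.048 and 0.06 m and y of leaf_large_nose in the frame of cavity between -0.0018 and 0.0018 m and z of leaf_large_nose in the frame of cavity between -0.0014 and 0.0011 m and angle between leaf_large_nose's own z axis and vertical below 0.12 rad))), for 0.1 s.
At the end, for the whole second after the job is handed in: The leaf that fits stands released and at rest at the closed end of the cavity (arc centre 48 to 60 mm past the middle, within 1.8 mm sideways and -1.4 to +1.1 mm of the axis's height, upright within 7 degrees); the other two hang upright in the pockets where they were at the start, within 10 mm (((x of leaf_small_nose in the frame of cavity between 0.048 and 0.06 m and y of leaf_small_nose in the frame of cavity between -0.0018 and 0.0018 m and z of leaf_small_nose in the frame of cavity between -0.0014 and 0.0011 m and angle between each of leaf_small_nose, leaf_medium_nose, leaf_large_nose's own z axis and vertical below 0.12 rad and distance of each of leaf_medium_nose, leaf_large_nose from where it was at the start of the episode below 0.01 m and linear speed of leaf_small below 0.01 m/s) or (x of leaf_medium_nose in the frame of cavity between 0.048 and 0.06 m and y of leaf_medium_nose in the frame of cavity between -0.0018 and 0.0018 m and z of leaf_medium_nose in the frame of cavity between -0.0014 and 0.0011 m and angle between each of leaf_medium_nose, leaf_small_nose, leaf_large_nose's own z axis and vertical below 0.12 rad and distance of each of leaf_small_nose, leaf_large_nose from where it was at the start of the episode below 0.01 m and linear speed of leaf_medium below 0.01 m/s) or (x of leaf_large_nose in the frame of cavity between 0.048 and 0.06 m and y of leaf_large_nose in the frame of cavity between -0.0018 and 0.0018 m and z of leaf_large_nose in the frame of cavity between -0.0014 and 0.0011 m and angle between each of leaf_large_nose, leaf_small_nose, leaf_medium_nose's own z axis and vertical below 0.12 rad and distance of each of leaf_small_nose, leaf_medium_nose from where it was at the start of the episode below 0.01 m and linear speed of leaf_large below 0.01 m/s))); the robot touches nothing.
It fails at once if the mould or cradle pushed too hard: more than 32 N on the cradle, 25 N beyond the mould's own weight (contact force between cradle and anything else above 32 N).
It fails at once if a bystander (bottle, stamp, spool, thermometer, candle) shifted by more than 20 mm (distance of any of scent_bottle, seal_stamp, wick_spool, thermometer, cloud_candle from where it was at the start of the episode above 0.02 m).
It also fails if it takes over 72 s, if anything falls off the work surface, if the arm or the gripper's body presses on something with over 40 N, if the wrist force passes 120 N, or if a joint passes its speed limit or range.

## Working session

There is one attempt and no reset: what is moved stays moved. The work goes in short steps, Python scripts to look and compute and a tool call to move; the robot and the scene stay as the last step left them, time stands still between calls to the robot, and variables do not carry over. Pictures are saved under pics/ and viewed, and the job is handed in when it is done.

Besides the shell and the picture viewer there is one more tool, called after ">>>" as name(argument=value, ...) on one line, values as JSON. drive_tool: Moves the arm, as the interface text tells. Its arguments: {"type":"object","properties":{"commands":{"type":"array","items":{"type":"array","items":{"type":"array","items":{"type":"number"}}}},"force":{"type":"number"}},"required":["commands"]}

```bash
mkdir -p pics; cat > h.py <<'E'
import numpy as np, cv2
from plant import arm
def snap(n,fn=None):
    s=arm.snapshot(n)
    np.savez(f'{n}.npz',**{k:s[k] for k in('frame','K','R','t')})
    if fn: cv2.imwrite('pics/'+fn,s['frame'])
    return s
def load(n): return dict(np.load(f'{n}.npz'))
def ray(s,u,v,z):
    d=np.linalg.inv(s['K'])@np.array([u,v,1.]); R=s['R'];t=s['t']
    c=-R.T@t; w=R.T@d; return c+w*(z-c[2])/w[2]
def proj(s,X):
    p=s['K']@(s['R']@np.array(X,float)+s['t']); return p[:2]/p[2]
E
python3 - <<'E'
from h import *
for n in('side','top'):
    s=snap(n,n+'0.png'); print(n,s['K'],-s['R'].T@s['t'],s['R'])
o=arm.get_obs(); print(o, arm.grasp_offset)
E
```

```text
side [[484.75648799   0.         313.21125898]
 [  0.         484.75648799 245.49476596]
 [  0.           0.           1.        ]] [0.06881386 0.87848626 0.57223463] [[-0.86631494 -0.49947024 -0.00528277]
 [-0.21665764  0.38527308 -0.89700843]
 [ 0.45006432 -0.77594725 -0.44198187]]
top [[574.06528948   0.         325.229759  ]
 [  0.         574.06528948 225.30627661]
 [  0.           0.           1.        ]] [ 0.39366331 -0.00344225  1.25124131] [[-1.39728683e-02 -9.99898927e-01 -2.62577462e-03]
 [-9.89371742e-01  1.42057797e-02 -1.44712650e-01]
 [ 1.44735325e-01  5.75816410e-04 -9.89470239e-01]]
{'t': 0.1, 'qpos': array([-1.31237211e+00,  3.53577011e-01,  1.63402138e+00,  1.23814957e-05,
        1.15519216e+00, -2.38945531e-03]), 'joint_velocities': array([-6.13213885e-04, -2.43759771e-03, -7.23480732e-04,  1.42124525e-03,
       -7.75954379e-04, -4.28626273e-05]), 'joint_torque': array([-6.78225024e-04, -5.94900978e+01, -3.34929872e+01,  6.99348422e-02,
        1.84648507e-02, -6.40564099e-05]), 'tcp_pos': array([ 0.16106926, -0.60345231,  0.21395636]), 'ee_rot': array([ 9.91509220e-01,  1.30035028e-01, -7.08506545e-05, -5.94770261e-04]), 'wrist_force': array([-0.52450356, -0.15258286, -1.01991777]), 'wrist_torque': array([-0.00520502, -0.02212651, -0.0665491 ]), 'grip_width': 0.9988499231387811} 0.0187
```

View pics/side0.png

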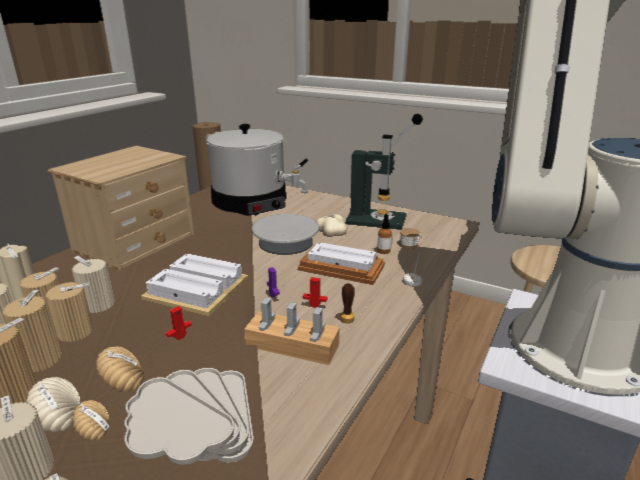

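View pics/top0.png

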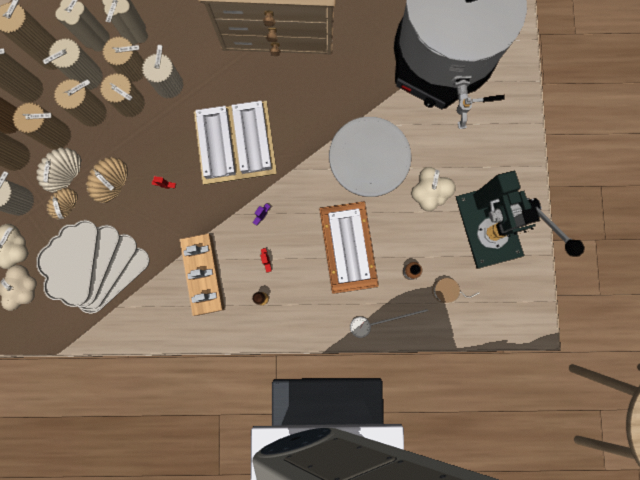

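```bash
python3 - <<'E'
from h import *
t=load('top')['frame'];s=load('side')['frame']
cv2.imwrite('pics/c_top_rack.png',cv2.resize(t[225:325,165:285],None,fx=6,fy=6,interpolation=cv2.INTER_CUBIC))
cv2.imwrite('pics/c_top_cr.png',cv2.resize(t[195:300,310:390],None,fx=6,fy=5.7,interpolation=cv2.INTER_CUBIC)[:600])
cv2.imwrite('pics/c_side.png',cv2.resize(s[235:365,235:395],None,fx=4.6,fy=4.6,interpolation=cv2.INTER_CUBIC))
E
```

```text
(no output)
```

View pics/c_top_rack.png

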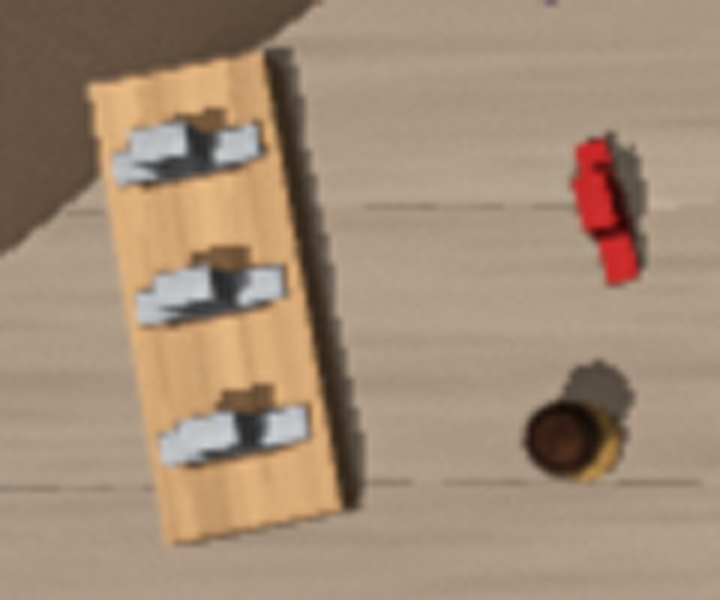

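View pics/c_top_cr.png

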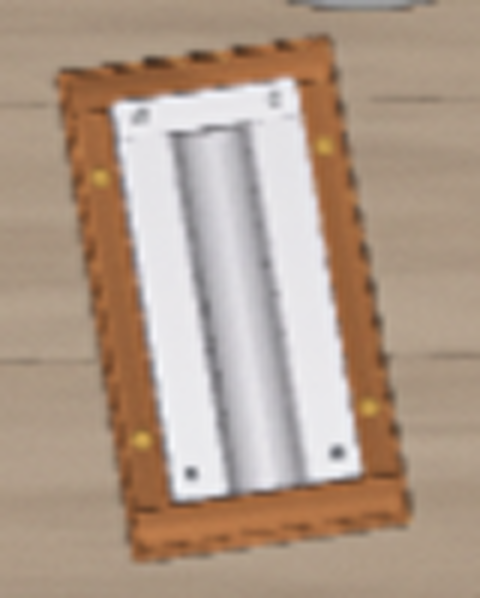

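View pics/c_side.png

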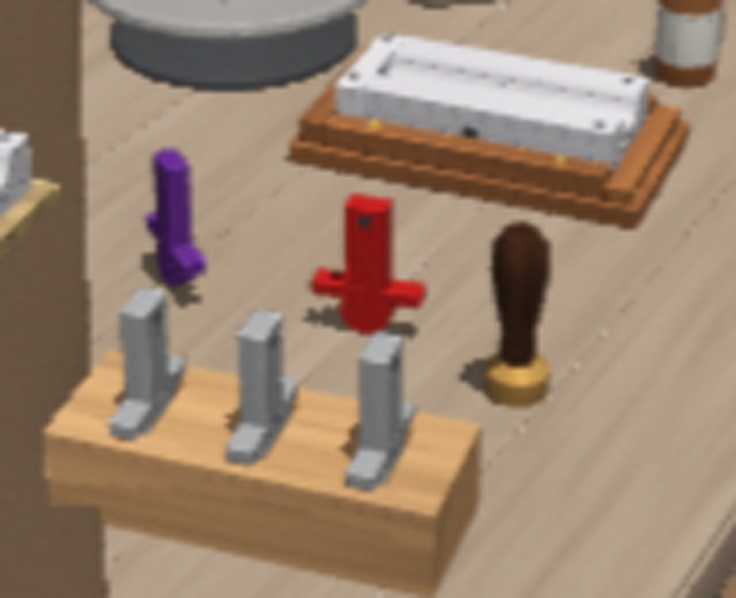

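```bash
python3 - <<'E'
from h import *
s=load('top');f=s['frame'];hsv=cv2.cvtColor(f,cv2.COLOR_BGR2HSV)
def show(name,mask,z,roi):
    m=np.zeros_like(mask);x0,y0,x1,y1=roi;m[y0:y1,x0:x1]=mask[y0:y1,x0:x1]
    m=cv2.morphologyEx(m,cv2.MORPH_CLOSE,np.ones((7,7)))
    c=max(cv2.findContours(m,0,1)[0],key=cv2.contourArea)
    b=cv2.boxPoints(cv2.minAreaRect(c)); W=np.array([ray(s,u,v,z)[:2] for u,v in b])
    ctr=W.mean(0);e=[W[1]-W[0],W[2]-W[1]]
    L=max(e,key=np.linalg.norm); L=L*np.sign(L[0])
    print(name,'ctr',ctr.round(4),'sizes',[round(np.linalg.norm(x)*1e3,1) for x in e],'yaw',np.degrees(np.arctan2(L[1],L[0])).round(2), b.round(1).tolist())
white=((hsv[...,1]<40)&(hsv[...,2]>120)).astype(np.uint8)*255
show('mould',white,.042,(315,200,385,290))
show('spareL',white,.042,(195,95,234,190))
show('spareR',white,.042,(232,95,275,185))
beech=((hsv[...,1]>85)&(hsv[...,2]>150)).astype(np.uint8)*255
show('rack',beech,.04,(170,225,230,320))
# cavity width profile: gray along rows
g=cv2.cvtColor(f,cv2.COLOR_BGR2GRAY)
for v in(225,240,255,270): print(v,g[v,326:378].tolist())
for v in (125,140,155,165): print(v,g[v,195:272].tolist())
E
```

```text
mould ctr [ 0.5278 -0.0518] sizes [np.float64(68.3), np.float64(151.5)] yaw 7.34 [[327.5, 212.5], [359.1000061035156, 207.6999969482422], [369.8999938964844, 278.0], [338.3999938964844, 282.8999938964844]]
spareL ctr [0.7597 0.2279] sizes [np.float64(84.2), np.float64(159.0)] yaw 7.08 [[194.89999389648438, 108.5], [233.0, 103.9000015258789], [241.39999389648438, 173.89999389648438], [203.3000030517578, 178.39999389648438]]
spareR ctr [0.7681 0.1655] sizes [np.float64(85.3), np.float64(157.8)] yaw 7.9 [[222.60000610351562, 105.19999694824219], [261.1000061035156, 99.69999694824219], [271.0, 168.89999389648438], [232.5, 174.39999389648438]]
rack ctr [0.4714 0.2626] sizes [np.float64(63.1), np.float64(166.7)] yaw 10.62 [[178.60000610351562, 237.89999389648438], [208.0, 232.8000030517578], [221.5, 310.3999938964844], [192.10000610351562, 315.5]]
225 [158, 146, 114, 121, 169, 231, 230, 229, 229, 229, 229, 230, 221, 177, 139, 155, 179, 194, 205, 214, 218, 209, 199, 186, 166, 148, 162, 210, 229, 229, 228, 228, 228, 228, 230, 211, 134, 109, 112, 114, 118, 108, 92, 138, 150, 148, 149, 149, 15
[... 1645 characters left out ...]
 123, 113, 140, 164, 175, 187, 195, 202, 213, 212, 212, 209, 203, 193, 177, 159, 160, 204, 224, 224, 226, 226, 227, 199, 82, 68, 112, 161, 159, 170, 204, 226, 225, 225, 226, 226, 227, 211, 141, 113, 148, 170, 187, 196, 205, 214, 215, 212, 207, 199, 187, 162, 157, 195, 227, 228, 227, 226, 227, 228, 207, 116, 112, 165]
165 [87, 86, 84, 83, 87, 128, 192, 214, 226, 226, 226, 227, 226, 210, 141, 117, 132, 157, 173, 188, 196, 203, 212, 215, 214, 213, 207, 199, 185, 165, 163, 202, 227, 228, 227, 228, 228, 209, 113, 70, 79, 112, 156, 164, 194, 227, 210, 142, 156, 221, 229, 219, 175, 128, 140, 166, 183, 193, 204, 213, 215, 214, 213, 202, 192, 170, 151, 177, 227, 231, 231, 231, 229, 226, 209, 140, 80]
```

```bash
python3 - <<'E'
from h import *
s=load('top');q=load('side')
P=np.array([ray(s,u,v,.042) for u,v in((345.65,225),(347.95,240),(350.35,255),(352.6,270))])
k,b=np.polyfit(P[:,0],P[:,1],1);print('axis',P.round(4).tolist(),'yaw',np.degrees(np.arctan(k)),'y at .5278',k*.5278+b)
T=s['frame'].copy();S=q['frame'].copy()
def pose(c,yaw):
    y=np.radians(yaw);R=np.array([[np.cos(y),-np.sin(y)],[np.sin(y),np.cos(y)]])
    return lambda p:np.r_[np.array(c)+R@np.array(p[:2],float),p[2]]
ra=pose((.4714,.2626),10.62);ca=pose((.5278,-.0518),7.34)
pts=[ra((sx*82,sy*31,40)) if 0 else ra((sx*.082,sy*.031,.04)) for sx in(-1,1) for sy in(-1,1)]
pts+=[ra((x+sx*.006,sy*.010,.09)) for x in(-.05,0,.05) for sx in(-1,1) for sy in(-1,1)]
pts+=[ra((x,sy*.026,.048)) for x in(-.05,0,.05) for sy in(-1,1)]
pts+=[ca((sx*.075,sy*.033,.042)) for sx in(-1,1) for sy in(-1,1)]
pts+=[ca((-.075,0,.042)),ca((.061,0,.042))]
def draw(im,c,roi,fn):
    x0,y0,x1,y1=roi;z=6 if (x1-x0)<125 else 4.6
    o=cv2.resize(im[y0:y1,x0:x1],None,fx=z,fy=z,interpolation=cv2.INTER_CUBIC)
    for p in pts:
        u=(proj(c,p)-[x0,y0]+.5)*z; cv2.drawMarker(o,tuple(int(a) for a in u),(0,0,255),0,12,1)
    cv2.imwrite('pics/'+fn,o)
draw(T,s,(170,225,230,322),'o1.png');draw(T,s,(315,200,385,292),'o2.png')
draw(S,q,(235,235,345,365)[:2]+(345,364),'o3.png');draw(S,q,(295,235,395,285),'o4.png')
a=cv2.imread('pics/o1.png');b=cv2.imread('pics/o2.png');h=min(len(a),len(b));cv2.imwrite('pics/o12.png',np.hstack([a[:h],b[:h]]))
a=cv2.imread('pics/o3.png');print(a.shape);cv2.imwrite('pics/o3.png',cv2.resize(a,None,fx=.77,fy=.77))
E
```

```text
axis [[0.5706, -0.0462, 0.042], [0.5384, -0.0505, 0.042], [0.5064, -0.0549, 0.042], [0.4747, -0.059, 0.042]] yaw 7.628808400347632 y at .5278 -0.051944523007348434
(774, 660, 3)
```

View pics/o12.png

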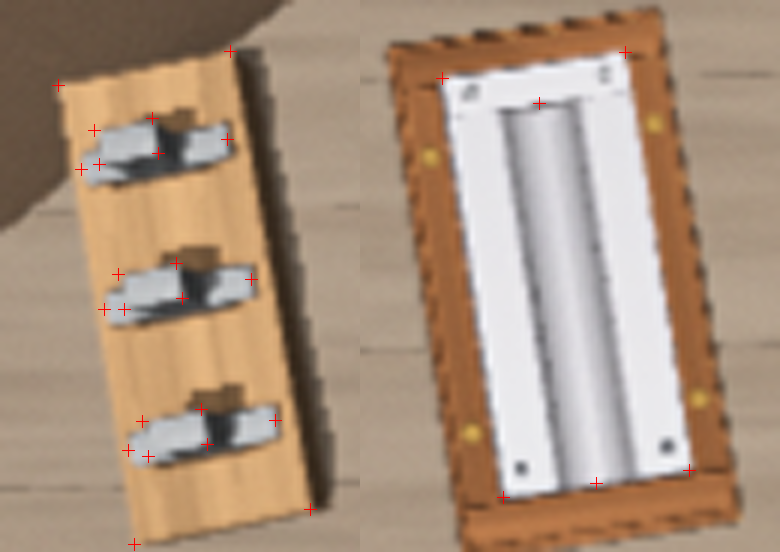

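View pics/o3.png

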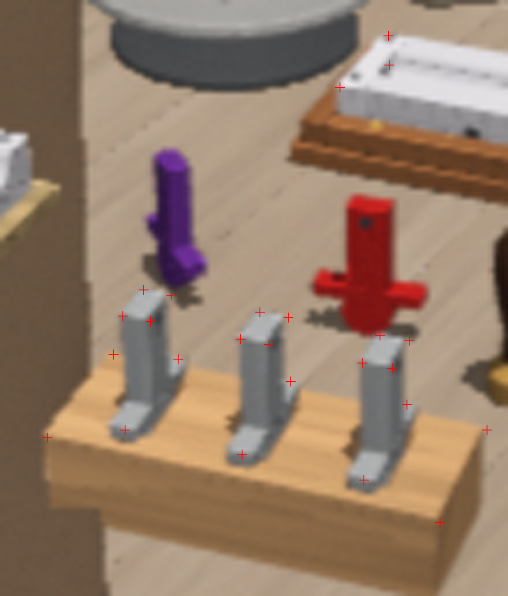

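View pics/o4.png

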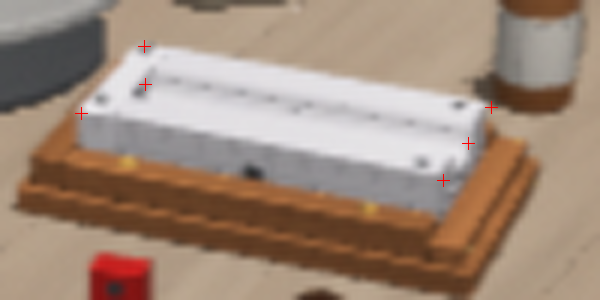

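```bash
cat >> h.py <<'E'
from scipy.spatial.transform import Rotation as Ro
def pose(c,yaw):
    y=np.radians(yaw);R=np.array([[np.cos(y),-np.sin(y)],[np.sin(y),np.cos(y)]])
    return lambda p:np.r_[np.array(c)+R@np.array(p[:2],float),p[2]]
RY,CY=10.62,7.5
ra=pose((.4714,.2626),RY);ca=pose((.5278,-.0519),CY)
def delta(target,yaw,o=None):
    o=o or arm.get_obs(); R=Ro.from_quat(o['ee_rot']).as_matrix()
    d=R.T@(np.array(target)-o['tcp_pos']); cy=np.degrees(np.arctan2(R[1,0],R[0,0]))
    print('t',round(o['t'],2),'pos',o['tcp_pos'].round(4),'yaw',round(cy,2),'tilt',R[:,2].round(4),'F',o['wrist_force'].round(2),'T',o['wrist_torque'].round(3),'w',round(o['grip_width']*91.9,1))
    print(' -> d tool mm',(d*1e3).round(1),'turn',round(cy-yaw,2))
E
python3 -c "
from h import *
for x in(-.05,0,.05): delta(ra((x,0,.13)),RY); print(ra((x,0,0)))
"
```

```text
t 0.1 pos [ 0.1611 -0.6035  0.214 ] yaw 14.94 tilt [-3.0e-04  1.2e-03 -1.0e+00] F [-0.52 -0.15 -1.02] T [-0.005 -0.022 -0.067] w 91.8
 -> d tool mm [ 473.3 -760.4   84.9] turn 4.32
[0.42225645 0.25338528 0.        ]
t 0.1 pos [ 0.1611 -0.6035  0.214 ] yaw 14.94 tilt [-3.0e-04  1.2e-03 -1.0e+00] F [-0.52 -0.15 -1.02] T [-0.005 -0.022 -0.067] w 91.8
 -> d tool mm [ 523.2 -756.6   84.9] turn 4.32
[0.4714 0.2626 0.    ]
t 0.1 pos [ 0.1611 -0.6035  0.214 ] yaw 14.94 tilt [-3.0e-04  1.2e-03 -1.0e+00] F [-0.52 -0.15 -1.02] T [-0.005 -0.022 -0.067] w 91.8
 -> d tool mm [ 573.  -752.9   84.9] turn 4.32
[0.52054355 0.27181472 0.        ]
```

>>> drive_tool(commands=[[[0.06,32,-52,0,4.3],[0.06,64,-104,0,4.3],[0.06,97,-156,0,4.3],[0.06,129,-208,0,4.3],[0.06,162,-260,0,4.3]]], force=30)

```text
t: 0.72
tcp_pos: [0.2517, -0.3028, 0.2144]
ee_rot: [0.996, 0.092, 0.0, -0.0]
wrist_force: [1.7, -0.6, 0.1]
grip_width: 0.654
```

```bash
python3 -c "
from h import *
delta(ra((-.05,0,.13)),RY)
"
```

```text
t 0.72 pos [ 0.2517 -0.3028  0.2144] yaw 10.6 tilt [ 2.e-04  1.e-04 -1.e+00] F [ 1.7  -0.63  0.1 ] T [ 0.029 -0.049  0.013] w 60.1
 -> d tool mm [ 269.9 -515.3   84.5] turn -0.02
```

I gave those shifts in mm, but they should be in metres. The per-row limit capped the move, so the arm just went in the intended direction. From here I use metres.

>>> drive_tool(commands=[[[0.05,0.028,-0.054,0,0],[0.05,0.056,-0.108,0,0],[0.05,0.084,-0.162,0,0],[0.05,0.112,-0.216,0,0],[0.05,0.14,-0.27,0,0]]])

```text
t: 1.35
tcp_pos: [0.3395, -0.0116, 0.2148]
ee_rot: [0.996, 0.093, 0.001, 0.0]
wrist_force: [0.4, -0.8, 0.3]
grip_width: 0.546
```

>>> drive_tool(commands=[[[0.05,0.028,-0.054,0,0],[0.05,0.056,-0.108,0,0],[0.05,0.084,-0.162,0,0],[0.05,0.112,-0.216,0.02,0],[0.05,0.128,-0.245,0.05,0]]])

```text
t: 1.98
tcp_pos: [0.4209, 0.2541, 0.1645]
ee_rot: [0.996, 0.094, 0.001, -0.001]
wrist_force: [1.0, -0.1, 0.0]
grip_width: 0.544
```

```bash
python3 -c "
from h import *
delta(ra((-.05,0,.0525)),RY)
snap('side','s1.png');s=snap('top','t1.png')
f=s['frame'];cv2.imwrite('pics/t1c.png',cv2.resize(f[200:340,130:290],None,fx=4,fy=4))
f=load('side')['frame'];cv2.imwrite('pics/s1c.png',cv2.resize(f[200:370,220:380],None,fx=3.5,fy=3.5))
"
```

```text
t 1.98 pos [0.4209 0.2541 0.1645] yaw 10.75 tilt [ 0.0022  0.0015 -1.    ] F [ 1.03 -0.05  0.02] T [-0.03  -0.024 -0.042] w 50.0
 -> d tool mm [  0.9   1.1 112. ] turn 0.13
```

View pics/s1c.png

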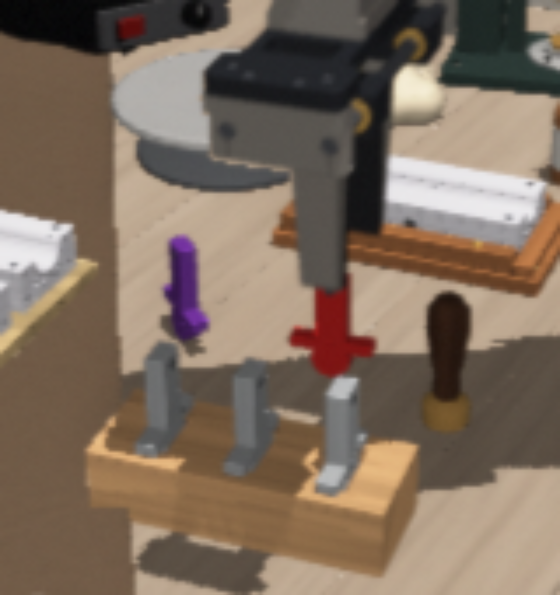

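```bash
python3 -c "
from h import *
delta(ra((-.05,0,.0525)),RY)
"
```

```text
t 2.08 pos [0.419  0.2528 0.1616] yaw 10.79 tilt [-0.0036 -0.0016 -1.    ] F [-0.72 -0.13 -0.19] T [-0.008 -0.007  0.001] w 50.1
 -> d tool mm [ 3.800e+00 -1.000e-01  1.091e+02] turn 0.17
```

The side crop shows the gripper above the nearest leaf, whose handle top is at about (345,380) in the crop. The red look-alike at (330,340) is behind the gripper and clear. Descending now.

>>> drive_tool(commands=[[[0.05,0.003,0,0.04,0],[0.05,0.003,0,0.08,0],[0.05,0.003,0,0.1,0],[0.05,0.003,0,0.108,0],[0.05,0.003,0,0.109,0]]])

```text
t: 2.7
tcp_pos: [0.4229, 0.251, 0.056]
ee_rot: [0.996, 0.093, -0.0, 0.0]
wrist_force: [0.8, 0.2, 0.7]
grip_width: 0.544
```

```bash
python3 -c "
from h import *
snap('side','s2.png')
delta(ra((-.05,0,.0525)),RY)
f=load('side')['frame'];cv2.imwrite('pics/s2c.png',cv2.resize(f[220:370,230:380],None,fx=4,fy=4))
"
```

```text
t 2.75 pos [0.4232 0.2513 0.0562] yaw 10.62 tilt [ 6.e-04  3.e-04 -1.e+00] F [ 0.1   0.42 -0.35] T [ 0.038 -0.009 -0.006] w 50.0
 -> d tool mm [-0.5 -2.2  3.7] turn 0.0
```

View pics/s2c.png

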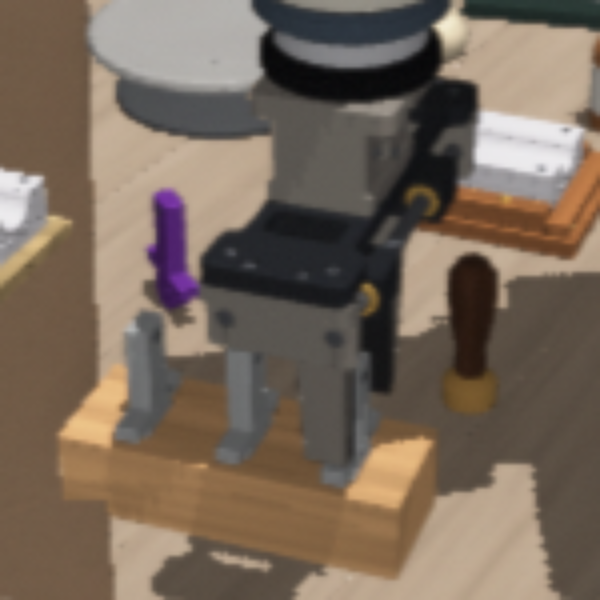

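>>> drive_tool(commands=[[[0.05,0,-0.002,0.002,0],[0.015,0,-0.002,0.002,0],[0.015,0,-0.002,0.002,0],[0.015,0,-0.002,0.002,0],[0.015,0,-0.002,0.002,0]]])

```text
t: 3.38
tcp_pos: [0.4225, 0.2535, 0.0537]
ee_rot: [0.996, 0.093, 0.0, -0.0]
wrist_force: [-0.0, 0.3, 1.9]
grip_width: 0.214
```

>>> drive_tool(commands=[[[0.015,0,0,-0.01,0],[0.015,0,0,-0.03,0],[0.015,0,0,-0.06,0],[0.015,0,0,-0.09,0],[0.015,0,0,-0.09,0]]])

```text
t: 4.0
tcp_pos: [0.4238, 0.2542, 0.146]
ee_rot: [0.996, 0.093, 0.002, -0.001]
wrist_force: [0.8, -0.3, -1.0]
grip_width: 0.216
```

```bash
python3 -c "
from h import *
snap('side','s3.png')
delta(ra((-.05,0,.14)),RY)
f=load('side')['frame'];cv2.imwrite('pics/s3c.png',cv2.resize(f[220:340,260:380],None,fx=5,fy=5,interpolation=cv2.INTER_CUBIC))
"
```

```text
t 4.05 pos [0.423  0.2537 0.1446] yaw 10.64 tilt [ 0.002   0.0012 -1.    ] F [-0.01  0.15 -0.97] T [ 0.005  0.05  -0.06 ] w 19.8
 -> d tool mm [-0.8  0.2  4.6] turn 0.02
```

View pics/s3c.png

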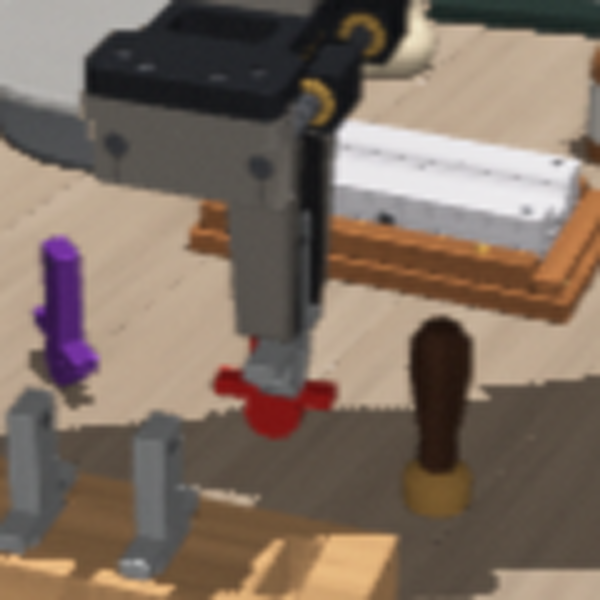

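```bash
python3 -c "
from h import *
s=load('side')
o=arm.get_obs();R=Ro.from_quat(o['ee_rot']).as_matrix()
p=pose(o['tcp_pos'][:2],10.64);za=o['tcp_pos'][2]-.0187
img=cv2.resize(s['frame'][285:310,295:335],None,fx=18,fy=18,interpolation=cv2.INTER_CUBIC)
def m(q,c):
    u=(proj(s,q)-[295,285]+.5)*18;cv2.drawMarker(img,tuple(int(a) for a in u),c,0,12,1);print(u.round(0))
for x in(-.006,.006):
  for z in(.005,.013):m(p((x,.026,za+z)),(0,255,0))
for x in(-.006,.006):
  for Rr,c in((.0124,(255,0,0)),(.0144,(255,255,0)),(.0164,(255,0,255))):
    a=np.linspace(-1.57,1.57,60); pr=[proj(s,p((x,Rr*np.sin(t),za-Rr*np.cos(t)))) for t in a]
    k=max(range(60),key=lambda i:pr[i][1]);t=a[k];m(p((x,Rr*np.sin(t),za-Rr*np.cos(t))),c)
cv2.imwrite('pics/s3d.png',img)
"
```

```text
[386. 263.]
[386. 190.]
[265. 241.]
[265. 168.]
[453. 296.]
[449. 317.]
[445. 338.]
[335. 274.]
[331. 295.]
[328. 316.]
```

View pics/s3d.png

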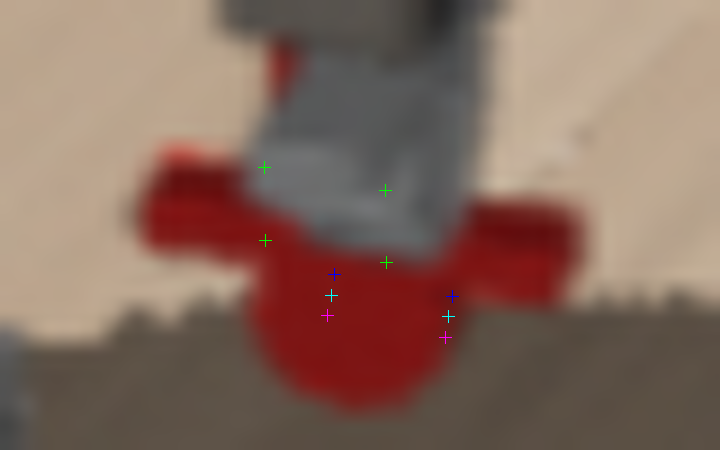

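Measured against the bar edge, the nose bottom matches the small radius: it is seen at v≈262 in the zoom, and small predicts about 270, medium 291, large 312. The top view rim widths are 14.2 px here against 16.0 and 18.1 px for the spares, so this cavity is the 13 mm one. Next I feel the fit at the near end.

```bash
python3 -c "
from h import *
delta(ca((-.055,0,.115)),CY)
"
```

```text
t 4.05 pos [0.423  0.2537 0.1446] yaw 10.64 tilt [ 0.002   0.0012 -1.    ] F [-0.01  0.15 -0.97] T [ 0.005  0.05  -0.06 ] w 19.8
 -> d tool mm [ -8.4 316.7  29.3] turn 3.14
```

>>> drive_tool(commands=[[[0.015,-0.002,0.055,0,3.1],[0.015,-0.003,0.11,0,3.1],[0.015,-0.005,0.165,0,3.1],[0.015,-0.006,0.22,0,3.1],[0.015,-0.007,0.275,0,3.1]]])

```text
t: 4.68
tcp_pos: [0.4656, -0.0198, 0.1426]
ee_rot: [0.998, 0.066, -0.001, -0.0]
wrist_force: [1.3, 0.2, -0.9]
grip_width: 0.216
```

>>> drive_tool(commands=[[[0.015,-0.001,0.035,0.01,0],[0.015,-0.001,0.04,0.02,0],[0.015,-0.001,0.04,0.03,0],[0.015,-0.001,0.04,0.03,0]]])

```text
t: 5.18
tcp_pos: [0.4695, -0.0568, 0.1124]
ee_rot: [0.998, 0.066, -0.001, -0.0]
wrist_force: [0.5, 0.6, -0.6]
grip_width: 0.213
```

```bash
python3 -c "
from h import *
snap('side','s4.png');snap('top','t4.png')
delta(ca((-.055,0,.0601)),CY)
f=load('side')['frame'];cv2.imwrite('pics/s4c.png',cv2.resize(f[180:290,290:400],None,fx=5,fy=5,interpolation=cv2.INTER_CUBIC))
"
```

```text
t 5.28 pos [ 0.4704 -0.0569  0.1134] yaw 7.63 tilt [-6.e-04  2.e-04 -1.e+00] F [ 0.21 -0.27 -1.19] T [ 0.06  -0.01  -0.005] w 20.1
 -> d tool mm [ 2.5  2.5 53.3] turn 0.13
```

View pics/s4c.png

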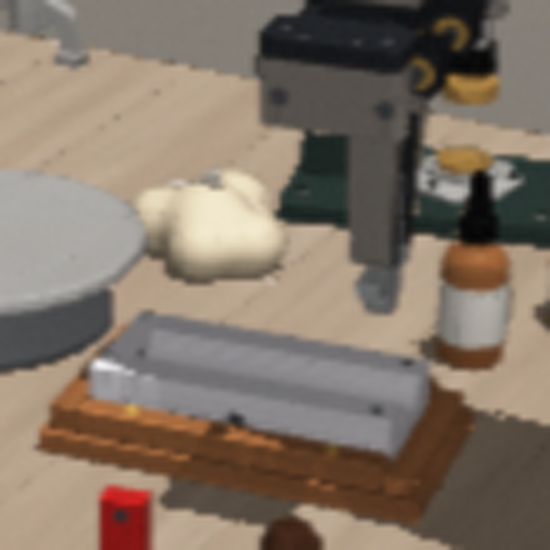

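>>> drive_tool(commands=[[[0.015,0.0025,0.0025,0.015,0.1],[0.015,0.0025,0.0025,0.03,0.1],[0.015,0.0025,0.0025,0.037,0.1],[0.015,0.0025,0.0025,0.04,0.1],[0.015,0.0025,0.0025,0.04,0.1]]])

```text
t: 5.9
tcp_pos: [0.4733, -0.0601, 0.0734]
ee_rot: [0.998, 0.065, -0.0, -0.0]
wrist_force: [1.0, -0.0, -0.8]
grip_width: 0.218
```

```bash
python3 -c "
from h import *
delta(ca((-.055,0,.0601)),CY)
s=snap('side','s5.png');t=snap('top','t5.png')
cv2.imwrite('pics/s5c.png',cv2.resize(s['frame'][190:290,290:400],None,fx=5,fy=5,interpolation=cv2.INTER_CUBIC))
delta(ca((-.055,0,.0601)),CY)
"
```

```text
t 5.9 pos [ 0.4733 -0.0601  0.0734] yaw 7.44 tilt [-4.e-04  1.e-04 -1.e+00] F [ 1.04 -0.04 -0.79] T [-0.001 -0.013 -0.03 ] w 20.0
 -> d tool mm [ 0.1 -1.  13.3] turn -0.06
t 6.0 pos [ 0.4737 -0.0601  0.0738] yaw 7.44 tilt [ 5.e-04 -0.e+00 -1.e+00] F [-0.24 -0.7  -0.94] T [ 0.024  0.024 -0.013] w 19.7
 -> d tool mm [-0.3 -1.1 13.7] turn -0.06
```

View pics/s5c.png

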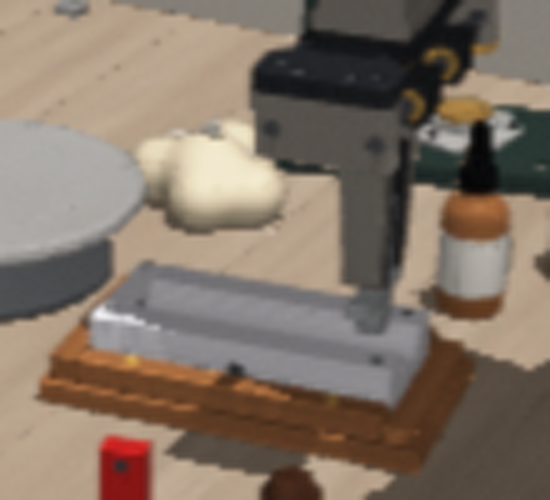

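>>> drive_tool(commands=[[[0.015,0,-0.001,0.004,0],[0.015,0,-0.001,0.007,0],[0.015,0,-0.001,0.009,0],[0.015,0,-0.001,0.01,0]]])

```text
t: 6.5
tcp_pos: [0.4732, -0.0591, 0.0634]
ee_rot: [0.998, 0.065, -0.0, -0.0]
wrist_force: [0.3, -1.0, -0.6]
grip_width: 0.215
```

```bash
python3 -c "
from h import *
delta(ca((-.055,0,.0601)),CY)
"
```

```text
t 6.5 pos [ 0.4732 -0.0591  0.0634] yaw 7.45 tilt [-2.e-04  0.e+00 -1.e+00] F [ 0.31 -1.   -0.58] T [-0.011 -0.029 -0.003] w 19.8
 -> d tool mm [0.  0.  3.3] turn -0.05
```

>>> drive_tool(commands=[[[0.015,0,0,0.001,0],[0.015,0,0,0.002,0]]])

```text
t: 6.75
tcp_pos: [0.4733, -0.0591, 0.0616]
ee_rot: [0.998, 0.065, 0.0, 0.0]
wrist_force: [0.1, 0.1, -1.0]
grip_width: 0.216
```

>>> drive_tool(commands=[[[0.015,0,0,0.0005,0],[0.015,0,0,0.001,0],[0.015,0,0,0.001,0]]])

```text
t: 7.12
tcp_pos: [0.4733, -0.0591, 0.0606]
ee_rot: [0.998, 0.065, 0.0, -0.0]
wrist_force: [-0.3, -0.4, 0.1]
grip_width: 0.22
```

>>> drive_tool(commands=[[[0.015,0,0,0.0005,0],[0.015,0,0,0.0005,0]]])

```text
t: 7.38
tcp_pos: [0.4733, -0.0591, 0.0601]
ee_rot: [0.998, 0.065, 0.0, 0.0]
wrist_force: [-0.4, 0.3, -0.8]
grip_width: 0.215
```

>>> drive_tool(commands=[[[0.015,0,0,0.0005,0],[0.015,0,0,0.0005,0]]])

```text
t: 7.62
tcp_pos: [0.4734, -0.0591, 0.06]
ee_rot: [0.998, 0.065, 0.0, 0.0]
wrist_force: [-1.6, 0.3, 6.7]
grip_width: 0.217
```

>>> drive_tool(commands=[[[0.015,0,0,0,0],[0.015,0,0,0,0],[0.015,0,0,0,0]]])

```text
t: 8.0
tcp_pos: [0.4734, -0.0591, 0.06]
ee_rot: [0.998, 0.065, 0.0, -0.0]
wrist_force: [-2.1, 1.0, 5.8]
grip_width: 0.214
```

```bash
python3 -c "
from h import *
delta(ca((.055,0,.0601)),CY)
"
```

```text
t 8.0 pos [ 0.4734 -0.0591  0.06  ] yaw 7.44 tilt [ 2.e-04  0.e+00 -1.e+00] F [-2.14  0.96  5.83] T [ 0.027  0.376 -0.002] w 19.6
 -> d tool mm [ 1.099e+02 -1.000e-01 -1.000e-01] turn -0.06
```

Contact came at TCP z = 0.0600, which puts the arc centre about 0.7 mm below the axis. The seated value is 0.6 mm below, so this leaf fits. It holds steady at about 6.7 N. Now drawing it along the cavity.

>>> drive_tool(commands=[[[0.015,0.003,0,0,0],[0.015,0.006,0,0,0],[0.015,0.009,0,0,0],[0.015,0.012,0,0,0],[0.015,0.015,0,0,0]]])

```text
t: 8.62
tcp_pos: [0.4852, -0.0574, 0.0596]
ee_rot: [0.998, 0.065, -0.003, -0.0]
wrist_force: [-10.2, -2.4, 13.5]
grip_width: 0.217
```

>>> drive_tool(commands=[[[0.015,0,0,-0.0004,0],[0.015,0,0,-0.0004,0]]])

```text
t: 8.88
tcp_pos: [0.4884, -0.0572, 0.06]
ee_rot: [0.998, 0.065, 0.0, 0.0]
wrist_force: [0.4, 0.3, -1.5]
grip_width: 0.22
```

```bash
python3 -c "
from h import *
delta(ca((.055,0,.0601)),CY)
s=snap('side','s6.png')
cv2.imwrite('pics/s6c.png',cv2.resize(s['frame'][190:290,290:400],None,fx=5,fy=5,interpolation=cv2.INTER_CUBIC))
"
```

```text
t 8.88 pos [ 0.4884 -0.0572  0.06  ] yaw 7.44 tilt [ 5.e-04  0.e+00 -1.e+00] F [ 0.44  0.28 -1.54] T [ 0.018 -0.011  0.042] w 20.2
 -> d tool mm [94.8 -0.2 -0.1] turn -0.06
```

View pics/s6c.png

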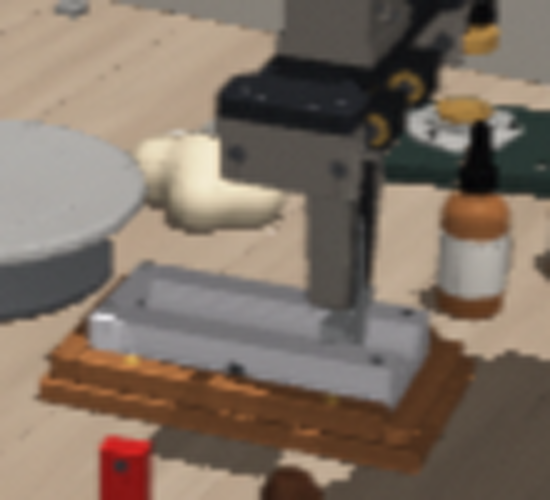

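```bash
python3 -c "
import cv2,numpy as np
a=cv2.imread('pics/s5.png')[225:265,345:385];b=cv2.imread('pics/s6.png')[225:265,337:377]
cv2.imwrite('pics/cmp.png',cv2.resize(np.hstack([a,b]),None,fx=10,fy=10,interpolation=cv2.INTER_CUBIC))"
```

```text
(no output)
```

View pics/cmp.png

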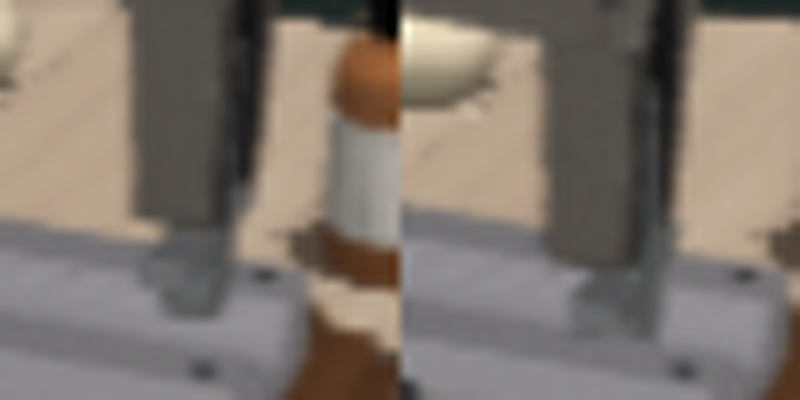

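The leaf slipped about 3 mm back in the grip under drag (s6: handle edge now shows to the right of the finger). I'll regrip it across its 12 mm thickness so the pads push it positively.

>>> drive_tool(commands=[[[0.022,0,0,0,0],[0.03,0,0,0,0],[0.04,0,0,0,0],[0.045,0,0,-0.02,0],[0.05,0,0,-0.05,0]]])

```text
t: 9.55
tcp_pos: [0.4874, -0.057, 0.1099]
ee_rot: [0.998, 0.065, -0.001, -0.0]
wrist_force: [0.5, 0.4, -0.1]
grip_width: 0.543
```

>>> drive_tool(commands=[[[0.05,0,0,-0.04,0],[0.05,-0.04,0,-0.04,0],[0.05,-0.09,0,-0.04,0],[0.05,-0.1,0,-0.04,0]]])

```text
t: 10.05
tcp_pos: [0.386, -0.07, 0.1497]
ee_rot: [0.998, 0.065, -0.001, -0.0]
wrist_force: [1.7, 0.1, 0.3]
grip_width: 0.543
```

```bash
python3 -c "
from h import *
s=snap('side','s7.png');t=snap('top','t7.png')
delta(ca((-.043,0,.12)),CY+90);delta(ca((-.043,0,.12)),CY-90);print(arm.get_obs()['qpos'])
a=cv2.resize(s['frame'][200:285,300:400],None,fx=5,fy=5,interpolation=cv2.INTER_CUBIC)
b=cv2.resize(t['frame'][195:295,320:378],None,fx=5,fy=5,interpolation=cv2.INTER_CUBIC)[:425]
b=cv2.resize(t['frame'][210:295,325:385],None,fx=5,fy=5,interpolation=cv2.INTER_CUBIC)
cv2.imwrite('pics/st7.png',np.hstack([a,b]))
"
```

```text
t 10.15 pos [ 0.3887 -0.0702  0.1503] yaw 7.41 tilt [ 8.e-04 -1.e-04 -1.e+00] F [-0.12 -0.34  0.3 ] T [ 0.011 -0.023  0.013] w 49.9
 -> d tool mm [97.3 -0.2 30.3] turn -90.09
t 10.15 pos [ 0.3887 -0.0702  0.1503] yaw 7.41 tilt [ 8.e-04 -1.e-04 -1.e+00] F [-0.12 -0.34  0.3 ] T [ 0.011 -0.023  0.013] w 49.9
 -> d tool mm [97.3 -0.2 30.3] turn 89.91
[-1.82595226e-01  7.34252009e-02  2.16197034e+00  6.26673770e-05
  9.05421305e-01  1.25889978e+00]
```

View pics/st7.png

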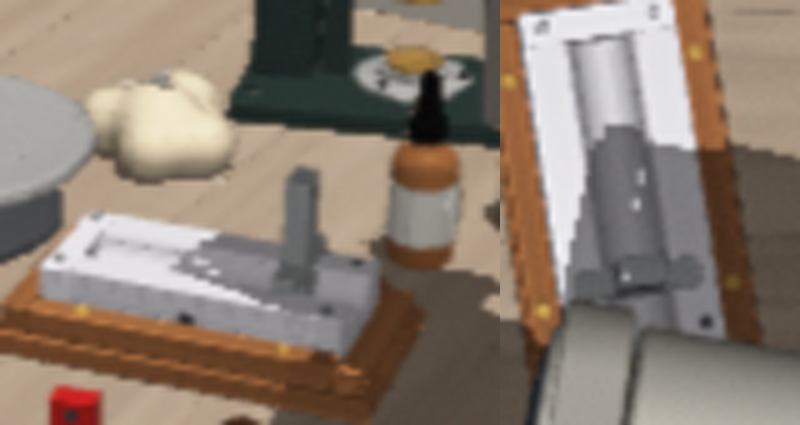

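```bash
python3 -c "
from h import *
s=load('side');t=load('top')
def inca(p):
    y=np.radians(CY);d=p[:2]-np.array([.5278,-.0519]);return (np.array([d[0]*np.cos(y)+d[1]*np.sin(y),-d[0]*np.sin(y)+d[1]*np.cos(y)])*1e3).round(1)
print('bar',inca(ray(t,354.2,265.5,.0544)))
print('top',inca(ray(s,359.9,233.9,.0964)))
a=cv2.resize(s['frame'][225:265,340:380],None,fx=14,fy=14,interpolation=cv2.INTER_CUBIC);
for i,(x,y,z) in enumerate([(x,y,z) for x in(-.049,-.037) for y in(-.01,.01) for z in(.0964,.0544)]):
    u=(proj(s,ca((x,y,z)))-[340,225]+.5)*14;cv2.drawMarker(a,tuple(int(q) for q in u),(0,0,255),0,10,1)
cv2.imwrite('pics/s7d.png',a)
"
```

```text
bar [-45.6  -4.2]
top [-39.9  -6.2]
```

View pics/s7d.png

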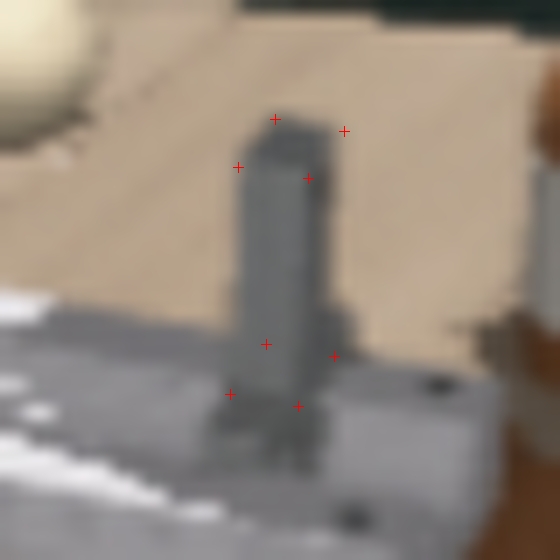

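>>> drive_tool(commands=[[[0.05,0,0,0,-10],[0.05,0,0,0,-20],[0.05,0,0,0,-30],[0.05,0,0,0,-40],[0.05,0,0,0,-50]]])

```text
t: 10.78
tcp_pos: [0.3909, -0.0701, 0.1502]
ee_rot: [0.876, 0.483, 0.0, 0.0]
wrist_force: [-0.2, 0.5, 0.1]
grip_width: 0.546
```

>>> drive_tool(commands=[[[0.05,0,0,0,-10],[0.05,0,0,0,-20],[0.05,0,0,0,-30],[0.05,0,0,0,-40],[0.05,0,0,0,-40]]])

```text
t: 11.4
tcp_pos: [0.3905, -0.0701, 0.1501]
ee_rot: [0.66, 0.751, 0.0, 0.0]
wrist_force: [-0.3, 0.2, 0.2]
grip_width: 0.541
```

```bash
python3 -c "
from h import *
delta(ca((-.043,0,.15)),CY+90)
"
```

```text
t 11.4 pos [ 0.3905 -0.0701  0.1501] yaw 97.39 tilt [ 9.e-04 -1.e-04 -1.e+00] F [-0.27  0.17  0.15] T [-0.055 -0.042  0.002] w 49.7
 -> d tool mm [ 0.3 95.5  0.2] turn -0.11
```

>>> drive_tool(commands=[[[0.045,0,0.05,0,0],[0.045,0,0.0955,0,0],[0.045,0,0.0955,0.01,0],[0.045,0,0.0955,0.03,0],[0.045,0,0.0955,0.035,0]]])

```text
t: 12.02
tcp_pos: [0.4822, -0.0576, 0.1135]
ee_rot: [0.661, 0.751, -0.001, -0.001]
wrist_force: [0.7, 1.0, 0.3]
grip_width: 0.488
```

```bash
python3 -c "
from h import *
s=snap('side','s8.png')
cv2.imwrite('pics/s8c.png',cv2.resize(s['frame'][180:285,300:420],None,fx=5,fy=5,interpolation=cv2.INTER_CUBIC))
delta(ca((-.043,0,.062)),CY+90)
"
```

```text
t 12.07 pos [ 0.4823 -0.0576  0.1137] yaw 97.33 tilt [-2.7e-03  3.0e-04 -1.0e+00] F [-0.55 -0.73 -0.79] T [-0.015 -0.122  0.03 ] w 44.9
 -> d tool mm [-0.3  3.  51.7] turn -0.17
```

View pics/s8c.png

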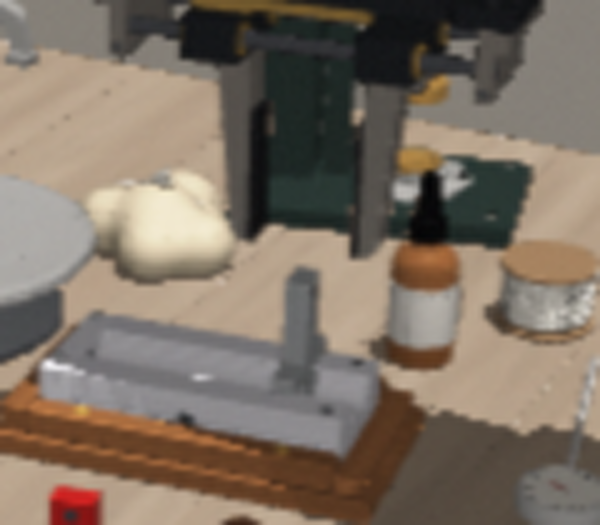

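The fingers straddle the standing leaf (handle at crop x≈302 between fingers at about 250 and 365). Descending and gripping.

>>> drive_tool(commands=[[[0.045,0,0.002,0.025,0],[0.045,0,0.002,0.045,0],[0.045,0,0.002,0.05,0],[0.045,0,0.002,0.05,0]]])

```text
t: 12.58
tcp_pos: [0.4857, -0.0576, 0.0654]
ee_rot: [0.66, 0.751, -0.0, -0.0]
wrist_force: [-0.1, -0.7, 0.2]
grip_width: 0.492
```

```bash
python3 -c "
from h import *
s=snap('side','s9.png')
cv2.imwrite('pics/s9c.png',cv2.resize(s['frame'][200:285,320:400],None,fx=6,fy=6,interpolation=cv2.INTER_CUBIC))
delta(ca((-.043,0,.062)),CY+90)
"
```

```text
t 12.62 pos [ 0.486  -0.0576  0.0657] yaw 97.41 tilt [ 7.e-04 -1.e-04 -1.e+00] F [-0.13  0.1  -0.18] T [-0.028 -0.091 -0.005] w 45.3
 -> d tool mm [ 0.2 -0.9  3.7] turn -0.09
```

View pics/s9c.png

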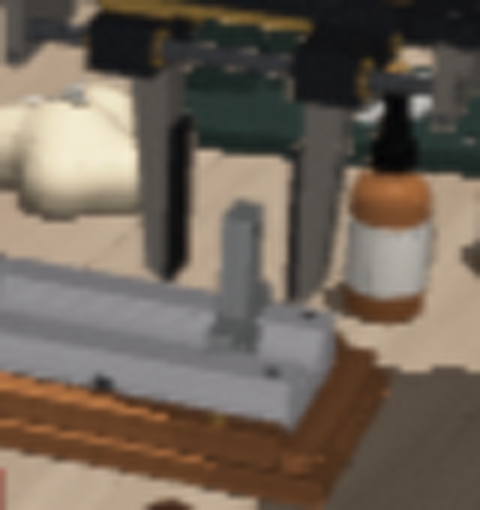

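>>> drive_tool(commands=[[[0.035,0,0,0.0035,0],[0.02,0,0,0.0035,0],[0.01,0,0,0.0035,0],[0.005,0,0,0.0035,0],[0.005,0,0,0.0035,0]]], force=40)

```text
t: 13.25
tcp_pos: [0.4857, -0.0575, 0.0616]
ee_rot: [0.66, 0.752, 0.0, -0.0]
wrist_force: [-0.7, 0.9, 1.7]
grip_width: 0.129
```

```bash
python3 -c "
from h import *
delta(ca((.055,0,.062)),CY+90)
"
```

```text
t 13.25 pos [ 0.4857 -0.0575  0.0616] yaw 97.44 tilt [ 0.  0. -1.] F [-0.68  0.94  1.65] T [-0.061  0.024 -0.006] w 11.8
 -> d tool mm [ 0.1 97.5 -0.4] turn -0.06
```

Gripped at 11.8 mm. Pressing gently now, still in the near zone (about x = -43 mm).

>>> drive_tool(commands=[[[0.005,0,0,0.0003,0],[0.005,0,0,0.0003,0]]])

```text
t: 13.5
tcp_pos: [0.4858, -0.0575, 0.0616]
ee_rot: [0.66, 0.752, 0.0, 0.0]
wrist_force: [-1.9, 0.4, 6.6]
grip_width: 0.128
```

>>> drive_tool(commands=[[[0.005,0,0,0.0002,0],[0.005,0,0,0.0002,0],[0.005,0,0,0.0002,0]]])

```text
t: 13.88
tcp_pos: [0.4857, -0.0575, 0.0615]
ee_rot: [0.66, 0.752, 0.0, 0.0]
wrist_force: [-2.4, 0.0, 9.8]
grip_width: 0.127
```

>>> drive_tool(commands=[[[0.005,0,0.0,-0.0003,0],[0.005,0,0.001,-0.0003,0],[0.005,0,0.002,-0.0003,0],[0.005,0,0.003,-0.0003,0]]])

```text
t: 14.38
tcp_pos: [0.4861, -0.0573, 0.0615]
ee_rot: [0.66, 0.752, -0.002, -0.002]
wrist_force: [-11.4, -3.6, 19.5]
grip_width: 0.128
```

>>> drive_tool(commands=[[[0.005,0,0,-0.0007,0]]])

```text
t: 14.5
tcp_pos: [0.488, -0.0572, 0.0619]
ee_rot: [0.66, 0.752, -0.0, -0.0]
wrist_force: [-0.5, 0.2, -1.8]
grip_width: 0.126
```

>>> drive_tool(commands=[[[0.005,0,0.003,0,0],[0.005,0,0.006,0,0],[0.005,0,0.009,0,0]]])

```text
t: 14.88
tcp_pos: [0.498, -0.0558, 0.0619]
ee_rot: [0.66, 0.752, 0.0, 0.0]
wrist_force: [0.7, 0.2, -0.9]
grip_width: 0.13
```

>>> drive_tool(commands=[[[0.005,0,0.001,0.0003,0],[0.005,0,0.002,0.0003,0]]])

```text
t: 15.12
tcp_pos: [0.4992, -0.0556, 0.0616]
ee_rot: [0.66, 0.752, -0.0, -0.0]
wrist_force: [-0.7, -0.1, 1.6]
grip_width: 0.128
```

>>> drive_tool(commands=[[[0.005,0,0.0015,0,0],[0.005,0,0.003,0,0],[0.005,0,0.0045,0,0]]])

```text
t: 15.5
tcp_pos: [0.5043, -0.055, 0.0617]
ee_rot: [0.66, 0.751, 0.0, 0.0]
wrist_force: [0.0, 0.3, -0.3]
grip_width: 0.13
```

>>> drive_tool(commands=[[[0.005,0,0.001,0.0002,0],[0.005,0,0.002,0.0002,0],[0.005,0,0.002,0.0003,0]]])

```text
t: 15.88
tcp_pos: [0.5051, -0.0549, 0.0615]
ee_rot: [0.66, 0.752, -0.001, -0.001]
wrist_force: [-4.3, -1.3, 8.5]
grip_width: 0.127
```

>>> drive_tool(commands=[[[0.005,0,0,0,0],[0.005,0,0,0,0]]])

```text
t: 16.12
tcp_pos: [0.5051, -0.0549, 0.0616]
ee_rot: [0.66, 0.752, -0.001, -0.001]
wrist_force: [-3.7, -0.9, 6.7]
grip_width: 0.129
```

>>> drive_tool(commands=[[[0.005,0,0,-0.0003,0],[0.005,0,0.0015,-0.0003,0],[0.005,0,0.003,-0.0003,0],[0.005,0,0.0045,-0.0003,0],[0.005,0,0.006,-0.0003,0]]])

```text
t: 16.75
tcp_pos: [0.512, -0.054, 0.0616]
ee_rot: [0.66, 0.752, -0.0, -0.0]
wrist_force: [-0.2, 0.1, 0.6]
grip_width: 0.129
```

>>> drive_tool(commands=[[[0.005,0,0.002,0,0],[0.005,0,0.004,0,0],[0.005,0,0.006,0,0],[0.005,0,0.008,0,0],[0.005,0,0.01,0,0]]])

```text
t: 17.38
tcp_pos: [0.522, -0.0527, 0.0617]
ee_rot: [0.66, 0.752, -0.0, -0.0]
wrist_force: [0.2, 0.5, -0.8]
grip_width: 0.127
```

>>> drive_tool(commands=[[[0.005,0,0.002,0,0],[0.005,0,0.004,0,0],[0.005,0,0.005,0.0002,0]]])

```text
t: 17.75
tcp_pos: [0.5266, -0.0521, 0.0616]
ee_rot: [0.66, 0.752, -0.0, -0.0]
wrist_force: [-3.6, -0.7, 7.4]
grip_width: 0.126
```

>>> drive_tool(commands=[[[0.005,0,0,0,0],[0.005,0,0,0,0]]])

```text
t: 18.0
tcp_pos: [0.5265, -0.0521, 0.0616]
ee_rot: [0.66, 0.752, -0.0, -0.0]
wrist_force: [-3.6, -0.0, 5.8]
grip_width: 0.127
```

>>> drive_tool(commands=[[[0.005,0,0,-0.0002,0],[0.005,0,0.002,-0.0002,0],[0.005,0,0.004,-0.0002,0],[0.005,0,0.006,-0.0002,0],[0.005,0,0.008,-0.0002,0]]])

```text
t: 18.62
tcp_pos: [0.5349, -0.051, 0.0616]
ee_rot: [0.66, 0.752, -0.0, -0.0]
wrist_force: [-2.3, 1.0, 2.4]
grip_width: 0.128
```

>>> drive_tool(commands=[[[0.005,0,0.002,0,0],[0.005,0,0.004,0,0],[0.005,0,0.006,0,0],[0.005,0,0.008,0,0],[0.005,0,0.01,0,0]]])

```text
t: 19.25
tcp_pos: [0.5448, -0.0497, 0.0617]
ee_rot: [0.66, 0.752, 0.0, -0.0]
wrist_force: [-2.1, 0.4, 2.9]
grip_width: 0.132
```

Now at about x = +17 mm. I continue to +22 mm and press there.

>>> drive_tool(commands=[[[0.005,0,0.002,0,0],[0.005,0,0.004,0,0],[0.005,0,0.005,0.0001,0],[0.005,0,0.005,0.0002,0],[0.005,0,0.005,0.0002,0]]])

```text
t: 19.88
tcp_pos: [0.5494, -0.0491, 0.0616]
ee_rot: [0.66, 0.752, -0.0, -0.0]
wrist_force: [-4.7, 1.5, 5.4]
grip_width: 0.13
```

>>> drive_tool(commands=[[[0.005,0,0,-0.0002,0],[0.005,0,0.002,-0.0002,0],[0.005,0,0.004,-0.0002,0],[0.005,0,0.006,-0.0002,0],[0.005,0,0.008,-0.0002,0]]])

```text
t: 20.5
tcp_pos: [0.5575, -0.048, 0.0617]
ee_rot: [0.66, 0.752, -0.0, -0.0]
wrist_force: [-4.8, 1.4, 4.8]
grip_width: 0.128
```

>>> drive_tool(commands=[[[0.005,0,0.002,0,0],[0.005,0,0.004,0,0],[0.005,0,0.006,0,0],[0.005,0,0.008,0,0],[0.005,0,0.01,0,0]]])

```text
t: 21.12
tcp_pos: [0.5675, -0.0467, 0.0617]
ee_rot: [0.66, 0.751, -0.0, -0.0]
wrist_force: [-5.0, 2.8, 4.4]
grip_width: 0.129
```

```bash
python3 -c "
from h import *
s=snap('side','s10.png')
cv2.imwrite('pics/s10c.png',cv2.resize(s['frame'][200:285,290:370],None,fx=6,fy=6,interpolation=cv2.INTER_CUBIC))
delta(ca((.055,0,.062)),CY+90)
"
```

```text
t 21.18 pos [ 0.5679 -0.0467  0.0617] yaw 97.44 tilt [ 3.e-04  1.e-04 -1.e+00] F [-3.14  1.73  3.75] T [ 0.45   0.675 -0.034] w 11.5
 -> d tool mm [ 0.1 14.6 -0.3] turn -0.06
```

View pics/s10c.png

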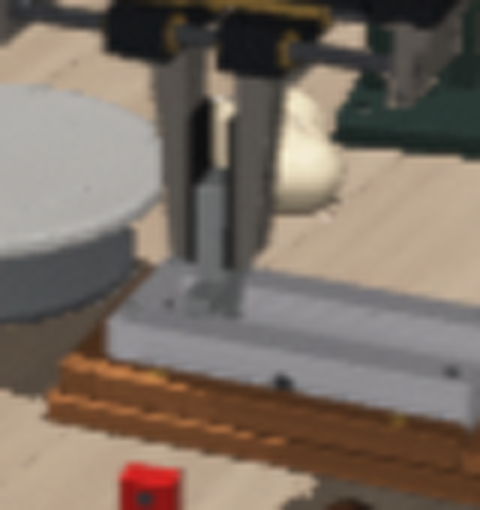

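>>> drive_tool(commands=[[[0.005,0.0002,0.002,0,0],[0.005,0.0003,0.004,0,0],[0.005,0.0004,0.006,0,0],[0.005,0.0004,0.008,0,0],[0.005,0.0004,0.009,0,0]]])

```text
t: 21.8
tcp_pos: [0.5768, -0.0453, 0.0617]
ee_rot: [0.66, 0.752, 0.0, 0.0]
wrist_force: [-1.0, 0.9, 1.7]
grip_width: 0.131
```

>>> drive_tool(commands=[[[0.005,0,0.001,0,0],[0.005,0,0.002,0,0],[0.005,0,0.0025,0,0]]])

```text
t: 22.18
tcp_pos: [0.5791, -0.0449, 0.0617]
ee_rot: [0.66, 0.752, 0.0, 0.0]
wrist_force: [-0.2, 0.8, 0.3]
grip_width: 0.129
```

>>> drive_tool(commands=[[[0.005,0,0.0007,0,0],[0.005,0,0.0014,0,0]]])

```text
t: 22.42
tcp_pos: [0.5804, -0.0447, 0.0617]
ee_rot: [0.66, 0.752, 0.0, 0.0]
wrist_force: [-1.1, 1.0, 0.5]
grip_width: 0.124
```

>>> drive_tool(commands=[[[0.005,0,0.0007,0,0],[0.005,0,0.0014,0,0]]])

```text
t: 22.68
tcp_pos: [0.5817, -0.0445, 0.0617]
ee_rot: [0.66, 0.752, 0.0, 0.0]
wrist_force: [-0.4, -0.2, 1.0]
grip_width: 0.124
```

>>> drive_tool(commands=[[[0.005,0,0.0006,0,0],[0.005,0,0.0012,0,0]]])

```text
t: 22.92
tcp_pos: [0.5825, -0.0444, 0.0617]
ee_rot: [0.66, 0.752, -0.0, -0.0]
wrist_force: [-2.4, -0.1, 2.2]
grip_width: 0.123
```

>>> drive_tool(commands=[[[0.005,0,0.0005,0,0],[0.005,0,0.0005,0,0]]])

```text
t: 23.18
tcp_pos: [0.5826, -0.0444, 0.0617]
ee_rot: [0.66, 0.752, -0.0, -0.0]
wrist_force: [-4.9, -1.1, 3.8]
grip_width: 0.126
```

The leaf touches the wall at about x = 55.3 mm (55 expected). Now I press there and hold.

>>> drive_tool(commands=[[[0.005,0,-0.0003,0.0002,0],[0.005,0,-0.0003,0.0002,0],[0.005,0,-0.0003,0.0002,0]]])

```text
t: 23.55
tcp_pos: [0.5826, -0.0444, 0.0617]
ee_rot: [0.66, 0.752, -0.0, -0.0]
wrist_force: [-4.0, -0.5, 6.0]
grip_width: 0.127
```

```bash
python3 -c "
from h import *
s=snap('side','s11.png')
cv2.imwrite('pics/s11c.png',cv2.resize(s['frame'][200:285,280:360],None,fx=6,fy=6,interpolation=cv2.INTER_CUBIC))
delta(ca((.055,0,.062)),CY+90)
"
```

```text
t 23.6 pos [ 0.5826 -0.0444  0.0616] yaw 97.45 tilt [-8.e-04 -0.e+00 -1.e+00] F [-4.99 -0.63  6.36] T [-0.184  0.978  0.023] w 11.6
 -> d tool mm [-0.3 -0.3 -0.4] turn -0.05
```

View pics/s11c.png

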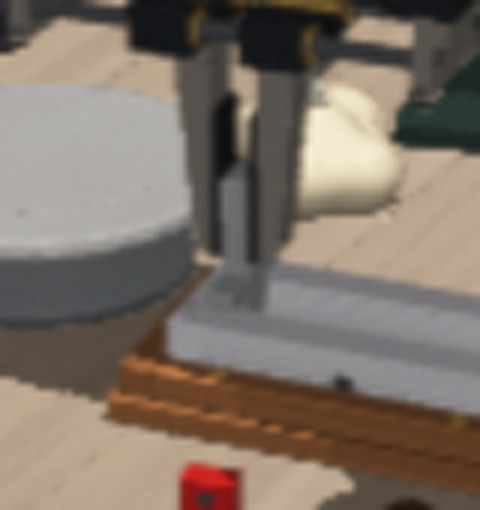

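>>> drive_tool(commands=[[[0.005,0,-0.0006,-0.0003,0],[0.014,0,-0.0006,-0.0003,0],[0.02,0,-0.0006,-0.0003,0],[0.03,0,-0.0006,-0.0003,0],[0.04,0,-0.0006,-0.0003,0]]])

```text
t: 24.22
tcp_pos: [0.5826, -0.0444, 0.0618]
ee_rot: [0.66, 0.752, 0.0, 0.0]
wrist_force: [-0.4, -0.2, -0.5]
grip_width: 0.411
```

>>> drive_tool(commands=[[[0.045,0,0,-0.01,0],[0.045,0,0,-0.03,0],[0.045,0,0,-0.07,0],[0.045,0,0,-0.12,0],[0.045,0,0,-0.12,0]]])

```text
t: 24.85
tcp_pos: [0.5852, -0.0447, 0.1866]
ee_rot: [0.66, 0.752, 0.002, 0.003]
wrist_force: [0.8, -0.9, -0.5]
grip_width: 0.49
```

>>> drive_tool(commands=[[[0.045,0,-0.05,0,0],[0.045,0,-0.1,0,0],[0.045,0,-0.15,0,0],[0.045,0,-0.18,0,0],[0.045,0,-0.18,0,0]]])

```text
t: 25.48
tcp_pos: [0.4019, -0.0678, 0.1814]
ee_rot: [0.66, 0.751, -0.0, -0.0]
wrist_force: [0.8, -0.2, -0.1]
grip_width: 0.486
```

```bash
python3 -c "
from h import *
s=snap('side','s12.png');t=snap('top','t12.png')
delta(ca((.055,0,.062)),CY+90)
a=cv2.resize(s['frame'][215:275,300:360],None,fx=9,fy=9,interpolation=cv2.INTER_CUBIC)
for x in(.049,.061):
  for y in(-.01,.01):
    for z in(.0964,.0544):
      u=(proj(s,ca((x,y,z)))-[300,215]+.5)*9;cv2.drawMarker(a,tuple(int(q) for q in u),(0,0,255),0,10,1)
cv2.imwrite('pics/s12c.png',a)
cv2.imwrite('pics/t12c.png',cv2.resize(t['frame'][195:320,170:390],None,fx=3.6,fy=3.6,interpolation=cv2.INTER_CUBIC))
"
```

```text
t 25.57 pos [ 0.4048 -0.0678  0.182 ] yaw 97.42 tilt [ 1.2e-03 -1.0e-04 -1.0e+00] F [ 0.1   0.31 -0.55] T [-0.059 -0.088 -0.013] w 44.8
 -> d tool mm [ -0.  178.8 120.2] turn -0.08
```

View pics/s12c.png

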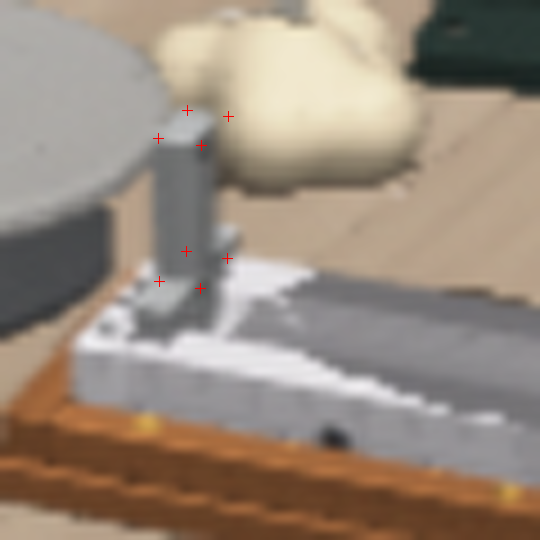

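View pics/t12c.png

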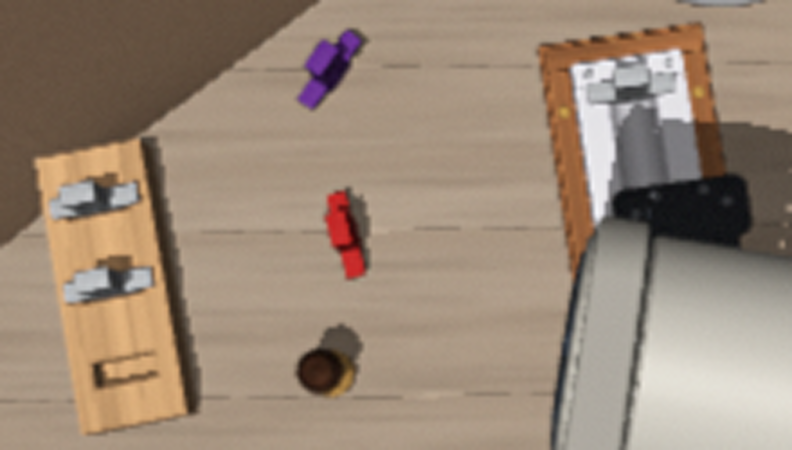

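View pics/s12.png

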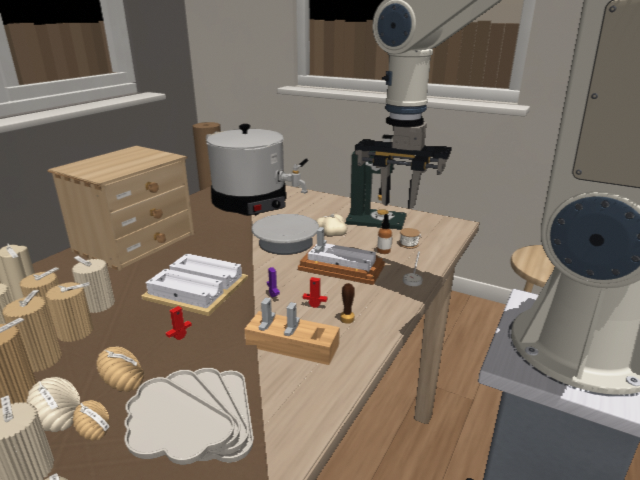

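The leaf stands upright at the closed end, handle top at side pixel (320,228), within 1 px of the projection for x = 55 mm. The other two leaves hang in their own pockets, and the gripper is clear and empty.

```bash
python3 -c "
from h import *
print(arm.sign_off())
"
```

```text
the job is handed in; nothing more can be done
None
```

The leaf from the rack's nearest pocket fits the mould. I drew it down the cavity, and it stands released and upright against the end wall. The job was handed in at about 25.6 s with no verdict reported.

**Which leaf fits:**
- **Cavity:** it is the 13 mm one. Its rims measured 14.2 px in the top view, against 16.0 and 18.1 px on the two spare halves.
- **Leaf:** the silhouette in the gripper matched the small leaf.
- **Feel:** pressed at the near end, it seated about 0.7 mm below the axis, where 0.6 mm is expected. I never had to lift the other two leaves, and I did not feel for side play.

**The draw:** I pressed it at about -55 and -43 mm (near zone), then at -23, -1, +22 and +55 mm. These readings were about 5–10 N at the wrist. Between those points the press was very light, at moments close to zero.

**What went wrong on the way:**
- **Slip:** on the first pull, gripped across its 20 mm width, the leaf slipped about 3 mm in the jaws. I set it standing in the cavity and regripped it across the 12 mm.
- **Force peak:** on the next pull it stuck and the reading rose to 19.5 N, below the limit of 25 N above the mould's weight. I eased off at once and drew it slowly from there.
- **Units:** my first move was written in mm instead of metres. The per-row limit capped it and nothing was touched.

**Last checks:** the leaf met the wall at about 55.3 mm, where touching is 55 mm. In the final pictures it looks upright and at the expected place. The other two leaves hang in their own pockets, the bystanders that can be seen look unmoved, and the open gripper is clear of everything.

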